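# Reset the feed-water valve: shut, back off two turns, keep hold

## Task

Set the purified-water feed valve on the laboratory bench: take hold of the black turning handle on its red handwheel, wind the wheel clockwise until the valve is shut against its stop, then back it off exactly two full turns anticlockwise, without running past the two turns. Finish with the gripper still closed on the handle, holding the setting so that it cannot creep; do not let go. Leave the tube rack, the bottle and the jar where they stand.

Things in the scene. Friction and masses are not known exactly. Their poses are not given: they have to be found in the camera images.
- valve: Brass regulating valve in a short copper pipe run on a fixed aluminium bench plate 120 x 290 x 6 mm; pipe along its y, 70 mm up. A 50 mm pressure gauge, top under 105 mm above the bench, is on the +y side. Origin on the bench under the upright stem; z up. Stands at another place and yaw each time.
- stem_top (a point): Point on the upright stem axis (the handwheel's axis) at mid-height of the wheel's rim, 150 mm above the bench; axes as the valve's. The wheel does not rise as it turns. Red three-spoke wheel, 100 mm over its rim, 12 mm thick; rim, spokes and hub nut stay within 10 mm above this point.
- wheel (a joint): Angle of the handwheel in rad: 0 = shut, on its hard stop; grows anticlockwise seen from above (opening), 6.283 a turn, 25.1 fully open. At angle a the handle stands from the stem in the direction valve yaw + a (at 0: the valve's +x). Starts half to one and a half turns open. The packing drags: 3 N at the handle turns it slowly, 5 N briskly; it stays where it is left.
- handle: Upright black plastic handle on the wheel's rim: a barrel 20 mm in diameter, free to turn on its own pin, so it can be carried round in a circle with the gripper's orientation unchanged. Its axis is parallel to the stem, 44 mm from it. Origin at its foot, 157 mm above the bench; straight from 7 to 48 mm above the origin, top at 55 mm. Its own yaw means nothing.
- handle_grip (a point): Point on the handle's axis where it is best gripped: 30 mm above the handle's foot, 187 mm above the bench. With the tool pointing down and the TCP here the fingertips clear the rim by about 12 mm.
- tube_rack: Dark wooden rack with capped blood tubes, 88 x 206 mm, 90 mm tall, loose, about 0.6 kg, to be left alone. Origin at the centre of its underside; long side along its y.
- reagent_bottle: White plastic bottle with a blue cap, 64 mm in diameter, 150 mm tall, loose, to be left alone. Origin at the centre of its underside.
- specimen_jar: Clear jar with a red lid, 64 mm in diameter, 75 mm tall, loose, to be left alone. Origin at the centre of its underside.

How it is judged (in metres and radians):
On the way:
1. the valve is shut against its stop with the gripper on the handle (value of joint wheel below 0.08 rad and contact force between the fingers and handle above 1 N), for 0.2 s.
At the end, for the whole second after the job is handed in: The wheel stands still two turns (12.57 rad, give or take 0.2 rad) from its stop; the fingers grip the handle with over 5 N, TCP within 35 mm of the grip point and 15 mm of the handle's axis; rack, bottle and jar are within 20 mm of where they stood (value of joint wheel between 12.366 and 12.766 rad and velocity of joint wheel between -0.1 and 0.1 rad/s and contact force between the fingers and handle above 5 N and horizontal distance between the grasp point and handle_grip below 0.015 m and distance between the grasp point and handle_grip below 0.035 m and distance of each of tube_rack, reagent_bottle, specimen_jar from where it was at the start of the episode below 0.02 m); the arm keeps its last pose, push and grip.
It fails at once if the rack of blood tubes is pushed or knocked over (distance of tube_rack from where it was at the start of the episode above 0.03 m or angle between tube_rack's own z axis and vertical above 0.5 rad).
It fails at once if the reagent bottle is pushed or knocked over (distance of reagent_bottle from where it was at the start of the episode above 0.03 m or angle between reagent_bottle's own z axis and vertical above 0.5 rad).
It fails at once if the specimen jar is pushed or knocked over (distance of specimen_jar from where it was at the start of the episode above 0.03 m or angle between specimen_jar's own z axis and vertical above 0.5 rad).
It fails at once if the wheel runs past two turns by more than 0.35 rad (20 degrees) (value of joint wheel above 12.916 rad).
It also fails if it takes over 72 s, if anything falls off the work surface, if the arm or the gripper's body presses on something with over 40 N, if the wrist force passes 120 N, or if a joint passes its speed limit or range.

## Robot

A 6-joint arm with a two-finger parallel gripper is mounted at the origin on the work surface. World frame = base frame: x ahead of the robot, y to its left, z up, the work surface at z = 0. Lengths are in mm, angles in degrees, forces in N, time in s.
With the tool pointing down it reaches from about 350 to 850 mm from the base axis. Payload 8.1 kg.
Tool frame: the origin (TCP) lies between the finger pads, 19 mm behind the fingertips; this is the grasp point; z points along the fingers, y is the line along which they close (so a half turn about z gives the same grasp; the last joint's range is limited). The gripper opens to 85 mm and grips with 20 to 120 N. Pads are 22 mm wide; open, the fingers measure 114 mm over their backs; the gripper's body (76 mm by 85 mm) begins 54 mm behind the grasp point. The pads swing forward as they close: fully open they stand 13 mm farther back than shut.
Start: joints at [58.934, 7.471, 85.268, -0, 87.261, -4.893], TCP at [264.627, 538.496, 249.992] pointing down, gripper open.
Joint ranges: [-169.43, 169.43], [-51.17, 129.36], [1.28, 143.12], [-76.62, 256.62], [0, 156.53], [-152.29, 152.29]. Speed limits (degrees/s): [136.94, 136.94, 159.86, 180, 180, 180].

## Interface

Orientations are given as [roll, pitch, yaw] about the fixed x, y, z axes, in that order (R = Rz(yaw) Ry(pitch) Rx(roll)).
In Python, from bench import r gives the robot as it stands.
- The arm moves only by the tool apply_moves, never from a script. Its argument "steps" is a list of rows, each a list of 7 numbers: the opening, from -1 (shut) to 1 (fully open), then the shift along the tool's x, y, z in mm, then the turn, a rotation vector about the tool's x, y, z in units of 5 degrees (1.0 is 5 degrees). A call has exactly 8 rows; each row shifts and turns the commanded pose from where the row before left it, along the tool's axes as they then stand; what a row does not reach is not made up. A row lasts 1/10 s, in which the tool goes at most 50 mm and 8.59 degrees, less where a joint would pass 70% of its speed; a pose out of reach is approached as far as the arm can. A call is refused whole if a number of a shift passes 50 or a number of a turn 1, either way. A call with a gripper value outside its range is refused whole. The fingers move at their own pace and stop on an object; "squeeze" is the grip in N (left out, the last holds). Time passes only in rows, so rows that do not move let the fingers close, or fill a call up. It gives the time, the measured TCP pose, the force, the opening and the grip force at its end, in the units of the state.
- r.sense(): the state, without advancing time (a new reading comes with each control period).
- r.snapshot(name): name is "scene" or "top" or "wrist"; returns a dict with "color" (384x512x3 uint8, blue, green, red), "depth" (384x512 float32, mm along the optical axis (not along the pixel's ray), 0 where there is no reading), "mtx" (3x3 intrinsics, pixels), "T" (4x4, takes a point from camera to world coordinates); the wrist camera has in their place "hand_eye" (4x4, takes a point from camera to tool coordinates, whose origin is the TCP and whose axes are the flange's). Camera axes: x right, y down, z forward; pixel columns grow to the right and rows downward; lengths in mm; the calibration is good to about 2 mm. A picture is of the moment at which its call begins: read the wrist's pose just before it.
- r.hand_in(): hands the job in; it is judged then, once.
The state is a dict: "time": time; "joint_pos": joint angles; "qd": joint speeds; "joint_efforts": joint torques, N m; "tool_pos": TCP position; "tcp_rot": TCP orientation; "ft_force": force on the tool from outside, world axes, zero at the start; "wrist_torque": the same for the moment, N m; "finger_gap": finger opening in mm; "grip_force": force on a finger pad.
Only numpy, scipy, OpenCV 4.12 (cv2) and the standard library are available. Lean on these libraries where they do the work, as an engineer would, in place of code of your own. Each camera call takes 0.05 s, during which the arm holds its last target. There are 200 camera calls.

## Working session

There is one attempt and no reset: what is moved stays moved. The work goes in short steps, Python scripts to look and compute and a tool call to move; the robot and the scene stay as the last step left them, time stands still between calls to the robot, and variables do not carry over. Pictures are saved under pics/ and viewed, at most 10 in all, crops included, and the job is handed in when it is done.

Besides the shell and the picture viewer there is one more tool, called after ">>>" by a JSON object that holds its "op" and its "data", one argument or row to a line. apply_moves: Moves the arm, as the interface text tells. Its arguments: {"type":"object","properties":{"steps":{"type":"array"},"squeeze":{"type":"number"}},"required":["steps"]}

```bash
ls; mkdir -p pics
python3 - <<'E'
from bench import r
import cv2,numpy as np
s=r.sense();print({k:np.round(v,3).tolist() for k,v in s.items()})
ims=[]
for n in("top","scene"):
    d=r.snapshot(n);np.savez(f"{n}.npz",**d);cv2.imwrite(f"pics/{n}.png",d["color"])
    print(n,d["mtx"].tolist(),np.round(d["T"],3).tolist())
E
```

```text
pics
{'time': 0.0, 'joint_pos': [58.936, 7.515, 85.33, 0.001, 87.26, -4.895], 'qd': [-0.03, 0.016, -0.074, -0.045, -0.042, -0.069], 'joint_efforts': [-0.0, -56.941, -50.054, -0.0, 0.015, -0.0], 'tool_pos': [264.34, 538.061, 248.941], 'tcp_rot': [-179.895, -0.01, 153.831], 'ft_force': [-0.689, 0.778, -0.288], 'wrist_torque': [0.029, -0.022, 0.013], 'grip_force': 0.0, 'finger_gap': 85.573}
top [[369.6394849636798, 0.0, 246.84116331557192], [0.0, 369.6394849636798, 190.44525504942652], [0.0, 0.0, 1.0]] [[-0.068, -0.976, 0.205, 438.982], [-0.998, 0.068, -0.01, 70.952], [-0.004, -0.206, -0.979, 1070.252], [0.0, 0.0, 0.0, 1.0]]
scene [[368.3298750568792, 0.0, 256.0536832938997], [0.0, 368.3298750568792, 188.27705245813314], [0.0, 0.0, 1.0]] [[-0.828, 0.387, -0.405, 1031.097], [0.56, 0.589, -0.582, 686.027], [0.013, -0.709, -0.705, 868.232], [0.0, 0.0, 0.0, 1.0]]
```

View pics/top.png

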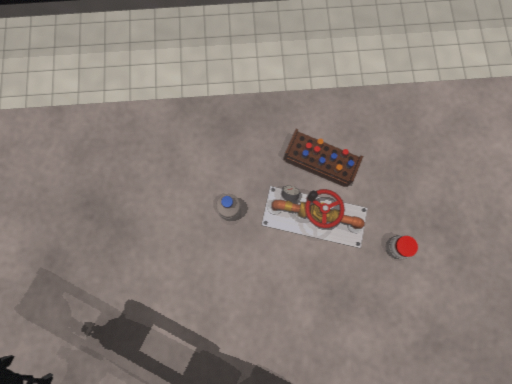

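View pics/scene.png

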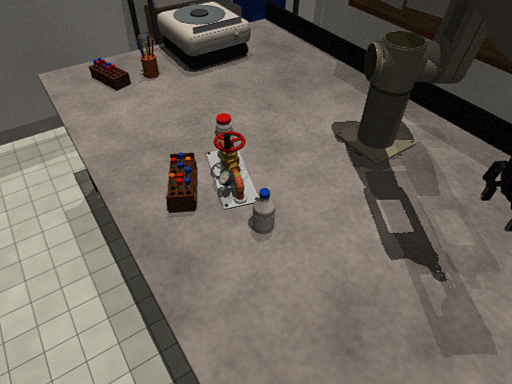

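The top view shows the wheel at about (325,209), the handle at (313,196), the gauge at (291,193), the bottle at (228,203), the rack at (323,158) and the jar at (403,246). Next I measure these positions.

```bash
cat > h.py <<'E'
import numpy as np
def cloud(d):
    h,w=d["depth"].shape;u,v=np.meshgrid(np.arange(w),np.arange(h));K=d["mtx"];z=d["depth"]
    P=np.stack([(u-K[0,2])/K[0,0]*z,(v-K[1,2])/K[1,1]*z,z],-1)
    return P@d["T"][:3,:3].T+d["T"][:3,3]
def ray(d,u,v,z):
    K=d["mtx"];T=d["T"];q=T[:3,:3]@np.array([(u-K[0,2])/K[0,0],(v-K[1,2])/K[1,1],1])
    return T[:3,3]+q*(z-T[2,3])/q[2]
E
python3 - <<'E'
import numpy as np,cv2
from scipy.optimize import least_squares
from h import *
for n in("top","scene"):
    d=dict(np.load(n+".npz"));P=cloud(d);c=d["color"].astype(int);b,g,rr=c[...,0],c[...,1],c[...,2]
    ok=d["depth"]>0
    near=ok&(np.hypot(P[...,0]-430,P[...,1]+100)<350)&(P[...,2]>12)
    red=near&(rr>90)&(g<50)&(b<50)&(P[...,2]>135)&(P[...,2]<175)
    Q=P[red];print(n,"red",len(Q),Q.mean(0))
    f=least_squares(lambda p:np.hypot(Q[:,0]-p[0],Q[:,1]-p[1])-44,Q.mean(0)[:2],loss="soft_l1",f_scale=3);print("centre",f.x,np.median(Q[:,2]))
    C=f.x
    hd=near&(np.hypot(P[...,0]-C[0],P[...,1]-C[1])<70)&(P[...,2]>172)
    H=P[hd];print("handle",len(H));top=H[H[:,2]>200];print(np.median(H,0),top.mean(0) if len(top) else None,len(top), H[:,2].max() if len(H) else 0)
    # plate
    m=ok&(abs(P[...,2]-6)<4)&(c.min(-1)>120)&(np.hypot(P[...,0]-C[0],P[...,1]-C[1])<180)
    (cx,cy),(w,h),a=cv2.minAreaRect(P[m][:,:2].astype(np.float32));print("plate",cx,cy,w,h,a,m.sum())
    # tall blobs
    k,l,st,ce=cv2.connectedComponentsWithStats((near&(P[...,2]>25)).astype(np.uint8))
    for i in range(1,k):
        if st[i,4]>60:
            q=P[l==i];print("blob",ce[i].round(),st[i,4],q.min(0).round(),q.max(0).round())
E
```

```text
top red 76 [ 577.58219139 -154.03432895  156.25817279]
centre [ 571.66643867 -127.07936438] 156.228427515202
handle 76
[597.99596457 -91.39156831 209.02162326] [599.49379918 -93.34147436 209.97453451] 56 214.5936398682701
plate 537.6612548828125 -128.7207489013672 288.8938293457031 349.7192077636719 4.161584854125977 3006
blob [325. 160.] 1971 [ 655. -270.   25.] [780. -53.  97.]
blob [316. 208.] 1842 [ 525. -249.   27.] [653.  -3. 215.]
blob [228. 207.] 503 [576.  83.  27.] [638. 146. 154.]
blob [402. 246.] 561 [ 437. -383.   25.] [ 501. -320.   82.]
scene red 179 [ 570.16800999 -128.39109563  154.96528464]
centre [ 574.02418164 -126.03329799] 155.09832245937446
handle 87
[602.80414089 -87.85739416 195.61655875] [600.72663251 -90.62054366 208.0112221 ] 34 213.82214531266573
plate 549.8933715820312 -117.20318603515625 297.55975341796875 286.3998718261719 72.14202880859375 875
blob [375.  66.] 267 [ 86. -38. 265.] [113.  14. 373.]
blob [229. 153.] 1428 [ 436. -382.   25.] [653.  -1. 214.]
blob [184. 176.] 1170 [ 653. -269.   25.] [780. -51.  94.]
blob [264. 211.] 722 [578.  88.  25.] [639. 150. 153.]
```

>>> {"op": "apply_moves", "data": {
  "steps": [
    [1,-36.2,-26.1,-2,0,0,0],
    [1,-36.2,-26.1,-2,0,0,0],
    [1,-36.2,-26.1,-2,0,0,0],
    [1,-36.2,-26.1,-2,0,0,0],
    [1,-36.2,-26.1,-2,0,0,0],
    [1,-36.2,-26.1,-2,0,0,0],
    [1,-36.2,-26.1,-2,0,0,0],
    [1,-36.2,-26.1,-2,0,0,0]
  ],
  "squeeze": 60
}}

```text
time: 0.9
tool_pos: [432.7, 221.6, 265.8]
tcp_rot: [-180.0, -0.0, 153.8]
ft_force: [0.9, 0.8, 0.0]
finger_gap: 85.5
grip_force: 0.0
```

>>> {"op": "apply_moves", "data": {
  "steps": [
    [1,-36.2,-26.1,-2,0,0,0],
    [1,-36.2,-26.1,-2,0,0,0],
    [1,-36.2,-26.1,-2,0,0,0],
    [1,-36.2,-26.1,-2,0,0,0],
    [1,-36.2,-26.1,-2,0,0,0],
    [1,-36.2,-26.1,-2,0,0,0],
    [1,-36.2,-26.1,-2,0,0,0],
    [1,-36.2,-26.1,-2,0,0,0]
  ]
}}

```text
time: 1.7
tool_pos: [600.6, -93.5, 281.5]
tcp_rot: [-180.0, -0.0, 153.8]
ft_force: [0.7, 0.1, -0.2]
finger_gap: 85.3
grip_force: 0.0
```

>>> {"op": "apply_moves", "data": {
  "steps": [
    [1,0,0,0,0,0,1],
    [1,0,0,0,0,0,1],
    [1,0,0,0,0,0,1],
    [1,0,0,0,0,0,1],
    [1,0,0,0,0,0,1],
    [1,0,0,0,0,0,1],
    [1,0,0,0,0,0,1],
    [1,0,0,0,0,0,1]
  ]
}}

```text
time: 2.5
tool_pos: [600.0, -91.7, 281.3]
tcp_rot: [-179.9, -0.0, 113.6]
ft_force: [-0.4, -0.4, -0.3]
finger_gap: 85.6
grip_force: 0.0
```

>>> {"op": "apply_moves", "data": {
  "steps": [
    [1,0,0,0,0,0,1],
    [1,0,0,0,0,0,1],
    [1,0,0,0,0,0,1],
    [1,0,0,0,0,0,1],
    [1,0,0,0,0,0,0.77],
    [1,0,0,0,0,0,0],
    [1,0,0,0,0,0,0],
    [1,0,0,0,0,0,0]
  ]
}}

```text
time: 3.3
tool_pos: [600.2, -91.7, 281.8]
tcp_rot: [-180.0, -0.0, 90.1]
ft_force: [1.2, 0.4, -0.6]
finger_gap: 85.3
grip_force: 0.0
```

Run:
```python
from bench import r
import cv2,numpy as np
from scipy.spatial.transform import Rotation as R
from h import *
s=r.sense();print({k:np.round(s[k],2).tolist() for k in("time","joint_pos","tool_pos","tcp_rot","finger_gap","ft_force")})
d=r.snapshot("wrist");T=np.eye(4);T[:3,:3]=R.from_euler("xyz",s["tcp_rot"],degrees=True).as_matrix();T[:3,3]=s["tool_pos"]
print(np.round(d["hand_eye"],2).tolist())
d["T"]=T@d["hand_eye"];np.savez("wrist.npz",**d);cv2.imwrite("pics/wrist.png",d["color"])
t=dict(np.load("top.npz"));g=cv2.resize(t["color"][150:270,200:430],None,fx=3.4,fy=3.4,interpolation=cv2.INTER_CUBIC);cv2.imwrite("pics/crop.png",g)
```

```text
{'time': 3.3, 'joint_pos': [-13.53, 7.95, 81.44, 0.0, 90.62, -13.6], 'tool_pos': [600.17, -91.71, 281.8], 'tcp_rot': [-179.98, -0.01, 90.07], 'finger_gap': 85.26, 'ft_force': [1.21, 0.43, -0.59]}
[[0.0, -0.95, -0.32, 83.24], [1.0, 0.0, 0.0, 1.03], [0.0, -0.32, 0.95, -123.22], [0.0, 0.0, 0.0, 1.0]]
```

View pics/wrist.png

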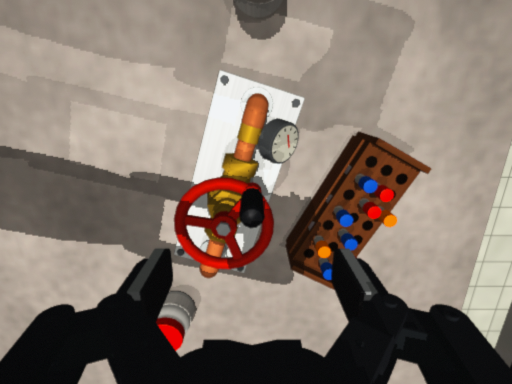

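View pics/crop.png

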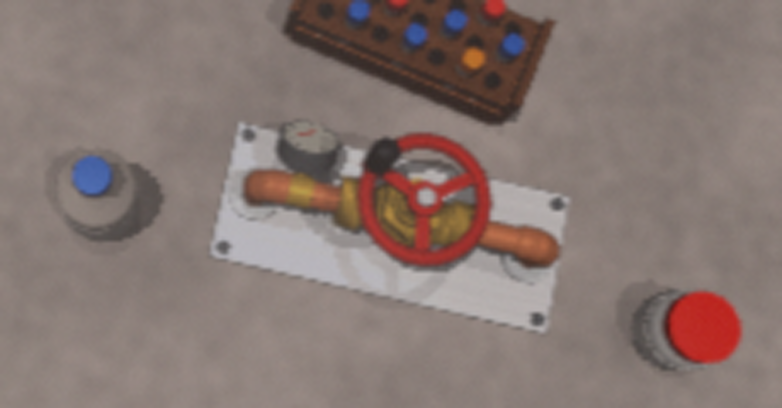

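The wrist view shows the wheel hub at (223,228), the handle at (252,207) between the fingers, and the gauge at (280,142). In the crop, the plate corners are at (238,123), (568,198), (546,330) and (211,258).

Run:
```python
import numpy as np
from scipy.optimize import least_squares
from h import *
t=dict(np.load("top.npz"))
c=[ray(t,200+(u+.5)/3.4-.5,150+(v+.5)/3.4-.5,6)[:2] for u,v in((238,123),(568,198),(546,330),(211,258))]
a=[c[0]-c[1],c[3]-c[2]];print([np.linalg.norm(x) for x in a],[np.degrees(np.arctan2(x[1],x[0]))-90 for x in a])
y=np.mean(a,0);yaw=np.arctan2(y[1],y[0])-np.pi/2
d=dict(np.load("wrist.npz"));P=cloud(d);b,g,rr=[d["color"][...,i].astype(int) for i in range(3)]
ok=(d["depth"]>0)&(np.hypot(P[...,0]-573,P[...,1]+127)<75)
Q=P[ok&(rr>90)&(g<60)&(b<60)&(abs(P[...,2]-152)<14)]
f=least_squares(lambda p:np.hypot(Q[:,0]-p[0],Q[:,1]-p[1])-44,[573,-127],loss="soft_l1",f_scale=3);C=f.x
rho=np.hypot(*(Q[:,:2]-C).T);print("centre",C,len(Q),np.percentile(rho,[5,50,95]),np.median(Q[:,2]))
print("hub ray",ray(d,223,228,158))
H=P[ok&(P[...,2]>172)];top=H[H[:,2]>209]
print(len(H),len(top),"top",top.mean(0),H[:,2].max(), H.min(0),H.max(0))
f=least_squares(lambda p:np.r_[np.hypot(H[:,0]-p[0],H[:,1]-p[1])],top.mean(0)[:2])
v=top.mean(0)[:2]-C;print("yaw",np.degrees(yaw),"r",np.hypot(*v),"angle",(np.degrees(np.arctan2(v[1],v[0])-yaw))%360)
```

```text
[np.float64(289.10627213574526), np.float64(286.47874142276737)] [np.float64(-17.11238131142872), np.float64(-16.114841308411357)]
centre [ 574.32606983 -126.3274281 ] 3223 [10.75079319 42.44967398 48.22927622] 154.2929116599447
hub ray [ 573.46017771 -127.8928569   158.        ]
21067 20613 top [569.28547879 -81.6722685  333.41078631] 358.05556424976857 [ 526.47715939 -104.58751547  172.0817837 ] [627.88300516 -70.35271677 358.05556425]
yaw -16.615888239602466 r 44.93874539238732 angle 113.05606871297486
```

Run:
```python
import numpy as np
from h import *
d=dict(np.load("wrist.npz"));P=cloud(d);C=np.array([574,-127])
ok=(d["depth"]>0)&(np.hypot(P[...,0]-600,P[...,1]+91)<25)&(P[...,2]>170)&(P[...,2]<217)
H=P[ok];top=H[H[:,2]>210];print(len(H),len(top),top.mean(0),H[:,2].max(),H.min(0),H.max(0))
for a,b in((172,185),(185,200)):
    q=H[(H[:,2]>a)&(H[:,2]<b)];print(q.min(0),q.max(0),len(q))
v=top.mean(0)[:2]-C;print(np.hypot(*v),np.degrees(np.arctan2(v[1],v[0])))
```

```text
772 207 [600.57294717 -94.58217095 210.97754367] 212.96022330937393 [ 590.9601426  -102.61607033  170.07550463] [610.22906529 -84.9262401  212.96022331]
[590.9601426  -93.90292571 172.0817837 ] [610.22906529 -85.04114502 184.92883989] 107
[591.02741452 -93.62257271 185.04635626] [610.20906953 -84.9262401  199.98460654] 143
41.91702711404224 50.65847106269684
```

>>> {"op": "apply_moves", "data": {
  "steps": [
    [1,-1,0.2,11.8,0,0,0],
    [1,-1,0.2,11.8,0,0,0],
    [1,-1,0,11.8,0,0,0],
    [1,0,0,11.8,0,0,0],
    [1,0,0,11.8,0,0,0],
    [1,0,0,11.8,0,0,0],
    [1,0,0,11.8,0,0,0],
    [1,0,0,11.8,0,0,0]
  ]
}}

```text
time: 4.15
tool_pos: [600.6, -94.7, 186.6]
tcp_rot: [-180.0, -0.0, 90.0]
ft_force: [0.3, 0.3, 0.2]
finger_gap: 85.1
grip_force: 0.0
```

>>> {"op": "apply_moves", "data": {
  "steps": [
    [-1,0,0,0,0,0,0],
    [-1,0,0,0,0,0,0],
    [-1,0,0,0,0,0,0],
    [-1,0,0,0,0,0,0],
    [-1,0,0,0,0,0,0],
    [-1,0,0,0,0,0,0],
    [-1,0,0,0,0,0,0],
    [-1,0,0,0,0,0,0]
  ],
  "squeeze": 60
}}

```text
time: 4.95
tool_pos: [601.0, -95.1, 188.7]
tcp_rot: [179.9, 0.0, 90.0]
ft_force: [-2.5, -1.8, 5.9]
finger_gap: 18.2
grip_force: 58.8
```

```bash
cat > plan.py <<'E'
import sys,numpy as np
# plan.py cx cy startx starty phi0 dphi rows ncalls : rows as tool [x,y]=[dy,dx] (tool yaw 90, down)
cx,cy,x,y,p,dp=map(float,sys.argv[1:7]);rows,n=int(sys.argv[7]),int(sys.argv[8])
pos=np.array([x,y])
for k in range(n):
    out=[]
    for i in range(rows):
        p+=dp;q=np.array([cx,cy])+44*np.array([np.cos(np.radians(p)),np.sin(np.radians(p))])
        d=np.round(q-pos,1);pos=pos+d;out.append([float(d[1]),float(d[0])])
    print(out,"phi",round(p,2),"at",pos.round(1))
E
python3 plan.py 573 -128 600.8 -94.9 50 -11.25 8 4
```

```text
[[-5.6, 6.5], [-7.2, 4.7], [-8.0, 3.2], [-8.5, 1.6], [-8.6, -0.1], [-8.4, -1.7], [-8.0, -3.4], [-7.1, -4.9]] phi -40.0 at [ 606.7 -156.3]
[[-6.0, -6.2], [-4.7, -7.2], [-3.2, -8.0], [-1.6, -8.5], [0.1, -8.6], [1.7, -8.4], [3.4, -8.0], [4.9, -7.1]] phi -130.0 at [ 544.7 -161.7]
[[6.2, -6.0], [7.2, -4.7], [8.0, -3.2], [8.5, -1.6], [8.6, 0.1], [8.4, 1.7], [8.0, 3.4], [7.1, 4.9]] phi -220.0 at [539.3 -99.7]
[[6.0, 6.2], [4.7, 7.2], [3.2, 8.0], [1.6, 8.5], [-0.1, 8.6], [-1.7, 8.4], [-3.4, 8.0], [-4.9, 7.1]] phi -310.0 at [601.3 -94.3]
```

>>> {"op": "apply_moves", "data": {
  "steps": [
    [-1,-5.6,6.5,0,0,0,0],
    [-1,-7.2,4.7,0,0,0,0],
    [-1,-8.0,3.2,0,0,0,0],
    [-1,-8.5,1.6,0,0,0,0],
    [-1,-8.6,-0.1,0,0,0,0],
    [-1,-8.4,-1.7,0,0,0,0],
    [-1,-8.0,-3.4,0,0,0,0],
    [-1,-7.1,-4.9,0,0,0,0]
  ]
}}

```text
time: 5.75
tool_pos: [607.0, -155.3, 188.6]
tcp_rot: [179.9, -0.1, 90.0]
ft_force: [-1.3, 6.9, 7.1]
finger_gap: 18.7
grip_force: 59.2
```

>>> {"op": "apply_moves", "data": {
  "steps": [
    [-1,-6.0,-6.2,0,0,0,0],
    [-1,-4.7,-7.2,0,0,0,0],
    [-1,-3.2,-8.0,0,0,0,0],
    [-1,-1.6,-8.5,0,0,0,0],
    [-1,0.1,-8.6,0,0,0,0],
    [-1,1.7,-8.4,0,0,0,0],
    [-1,3.4,-8.0,0,0,0,0],
    [-1,4.9,-7.1,0,0,0,0]
  ]
}}

```text
time: 6.55
tool_pos: [544.7, -162.8, 188.7]
tcp_rot: [179.9, 0.1, 89.9]
ft_force: [3.2, -1.8, 5.1]
finger_gap: 18.5
grip_force: 59.2
```

>>> {"op": "apply_moves", "data": {
  "steps": [
    [-1,6.2,-6.0,0,0,0,0],
    [-1,7.2,-4.7,0,0,0,0],
    [-1,8.0,-3.2,0,0,0,0],
    [-1,8.5,-1.6,0,0,0,0],
    [-1,8.6,0.1,0,0,0,0],
    [-1,8.4,1.7,0,0,0,0],
    [-1,8.0,3.4,0,0,0,0],
    [-1,7.1,4.9,0,0,0,0]
  ]
}}

```text
time: 7.35
tool_pos: [538.4, -100.1, 188.6]
tcp_rot: [-180.0, 0.1, 89.9]
ft_force: [-3.6, -1.8, 9.3]
finger_gap: 18.8
grip_force: 59.7
```

>>> {"op": "apply_moves", "data": {
  "steps": [
    [-1,6.0,6.2,0,0,0,0],
    [-1,4.7,7.2,0,0,0,0],
    [-1,3.2,8.0,0,0,0,0],
    [-1,1.6,8.5,0,0,0,0],
    [-1,-0.1,8.6,0,0,0,0],
    [-1,-1.7,8.4,0,0,0,0],
    [-1,-3.4,8.0,0,0,0,0],
    [-1,-4.9,7.1,0,0,0,0]
  ]
}}

```text
time: 8.15
tool_pos: [600.8, -94.8, 188.6]
tcp_rot: [-180.0, 0.1, 90.0]
ft_force: [-6.1, -2.0, 11.5]
finger_gap: 18.4
grip_force: 59.9
```

```bash
python3 plan.py 573 -128 601.3 -94.3 50 -7.5 8 1; python3 plan.py 573 -128 616.3 -120.4 -10 -3 8 1
python3 - <<'E'
import numpy as np
P=np.array([[607,-155.3],[544.7,-162.8],[538.4,-100.1],[601,-95.1]])
print(np.c_[2*P,np.ones(4)].__class__ and np.linalg.lstsq(np.c_[2*P,np.ones(4)],(P**2).sum(1),rcond=None)[0])
E
```

```text
[[-4.0, 4.1], [-4.5, 3.6], [-4.9, 3.0], [-5.3, 2.3], [-5.5, 1.7], [-5.7, 0.8], [-5.7, 0.2], [-5.7, -0.7]] phi -10.0 at [ 616.3 -135.6]
[[-17.5, -0.4], [-2.2, -0.6], [-2.2, -0.7], [-2.2, -0.8], [-2.1, -0.9], [-2.1, -1.1], [-2.0, -1.1], [-1.9, -1.2]] phi -34.0 at [ 609.5 -152.6]
[ 5.72157542e+02 -1.28374153e+02 -3.41905148e+05]
```

>>> {"op": "apply_moves", "data": {
  "steps": [
    [-1,-4.0,4.1,0,0,0,0],
    [-1,-4.5,3.6,0,0,0,0],
    [-1,-4.9,3.0,0,0,0,0],
    [-1,-5.3,2.3,0,0,0,0],
    [-1,-5.5,1.7,0,0,0,0],
    [-1,-5.7,0.8,0,0,0,0],
    [-1,-5.7,0.2,0,0,0,0],
    [-1,-5.7,-0.7,0,0,0,0]
  ]
}}

```text
time: 8.95
tool_pos: [615.7, -135.4, 188.6]
tcp_rot: [-180.0, -0.0, 90.0]
ft_force: [-4.4, 5.1, 11.3]
finger_gap: 18.8
grip_force: 59.8
```

>>> {"op": "apply_moves", "data": {
  "steps": [
    [-1,-2.2,-0.5,0,0,0,0],
    [-1,-2.2,-0.6,0,0,0,0],
    [-1,-1.1,-0.3,0,0,0,0],
    [-1,0,0,0,0,0,0],
    [-1,0,0,0,0,0,0],
    [-1,0,0,0,0,0,0],
    [-1,0,0,0,0,0,0],
    [-1,0,0,0,0,0,0]
  ]
}}

```text
time: 9.75
tool_pos: [614.4, -141.0, 188.6]
tcp_rot: [180.0, 0.0, 90.0]
ft_force: [-3.0, 2.8, 9.0]
finger_gap: 18.5
grip_force: 59.7
```

>>> {"op": "apply_moves", "data": {
  "steps": [
    [-1,-1,-0.3,0,0,0,0],
    [-1,-1,-0.3,0,0,0,0],
    [-1,-1,-0.3,0,0,0,0],
    [-1,-1,-0.3,0,0,0,0],
    [-1,0,0,0,0,0,0],
    [-1,0,0,0,0,0,0],
    [-1,0,0,0,0,0,0],
    [-1,0,0,0,0,0,0]
  ]
}}

```text
time: 10.55
tool_pos: [614.1, -141.7, 188.6]
tcp_rot: [179.9, -0.3, 90.1]
ft_force: [2.0, 15.4, 8.7]
finger_gap: 18.2
grip_force: 59.6
```

```bash
python3 plan.py 572.5 -128.2 613.7 -145.1 -17.5 11.25 8 5
```

```text
[[12.1, 2.5], [8.6, 0.1], [8.5, -1.6], [8.0, -3.2], [7.2, -4.7], [6.2, -6.0], [4.9, -7.1], [3.4, -8.0]] phi 72.5 at [585.7 -86.2]
[[1.7, -8.4], [0.1, -8.6], [-1.6, -8.5], [-3.2, -8.0], [-4.7, -7.2], [-6.0, -6.2], [-7.1, -4.9], [-8.0, -3.4]] phi 162.5 at [ 530.5 -115. ]
[[-8.4, -1.7], [-8.6, -0.1], [-8.5, 1.6], [-8.0, 3.2], [-7.2, 4.7], [-6.2, 6.0], [-4.9, 7.1], [-3.4, 8.0]] phi 252.5 at [ 559.3 -170.2]
[[-1.7, 8.4], [-0.1, 8.6], [1.6, 8.5], [3.2, 8.0], [4.7, 7.2], [6.0, 6.2], [7.1, 4.9], [8.0, 3.4]] phi 342.5 at [ 614.5 -141.4]
[[8.4, 1.7], [8.6, 0.1], [8.5, -1.6], [8.0, -3.2], [7.2, -4.7], [6.2, -6.0], [4.9, -7.1], [3.4, -8.0]] phi 432.5 at [585.7 -86.2]
```

>>> {"op": "apply_moves", "data": {
  "steps": [
    [-1,12.1,2.5,0,0,0,0],
    [-1,8.6,0.1,0,0,0,0],
    [-1,8.5,-1.6,0,0,0,0],
    [-1,8.0,-3.2,0,0,0,0],
    [-1,7.2,-4.7,0,0,0,0],
    [-1,6.2,-6.0,0,0,0,0],
    [-1,4.9,-7.1,0,0,0,0],
    [-1,3.4,-8.0,0,0,0,0]
  ]
}}

```text
time: 11.35
tool_pos: [586.1, -86.6, 188.7]
tcp_rot: [179.8, 0.1, 90.0]
ft_force: [4.0, -2.5, 4.8]
finger_gap: 18.3
grip_force: 59.2
```

>>> {"op": "apply_moves", "data": {
  "steps": [
    [-1,1.7,-8.4,0,0,0,0],
    [-1,0.1,-8.6,0,0,0,0],
    [-1,-1.6,-8.5,0,0,0,0],
    [-1,-3.2,-8.0,0,0,0,0],
    [-1,-4.7,-7.2,0,0,0,0],
    [-1,-6.0,-6.2,0,0,0,0],
    [-1,-7.1,-4.9,0,0,0,0],
    [-1,-8.0,-3.4,0,0,0,0]
  ]
}}

```text
time: 12.15
tool_pos: [530.3, -114.6, 188.6]
tcp_rot: [179.9, -0.0, 90.0]
ft_force: [3.1, 4.4, 7.2]
finger_gap: 18.2
grip_force: 59.4
```

>>> {"op": "apply_moves", "data": {
  "steps": [
    [-1,-8.4,-1.7,0,0,0,0],
    [-1,-8.6,-0.1,0,0,0,0],
    [-1,-8.5,1.6,0,0,0,0],
    [-1,-8.0,3.2,0,0,0,0],
    [-1,-7.2,4.7,0,0,0,0],
    [-1,-6.2,6.0,0,0,0,0],
    [-1,-4.9,7.1,0,0,0,0],
    [-1,-3.4,8.0,0,0,0,0]
  ]
}}

```text
time: 12.95
tool_pos: [558.9, -170.4, 188.6]
tcp_rot: [-180.0, 0.0, 90.0]
ft_force: [-2.9, 4.6, 11.0]
finger_gap: 18.3
grip_force: 59.7
```

>>> {"op": "apply_moves", "data": {
  "steps": [
    [-1,-1.7,8.4,0,0,0,0],
    [-1,-0.1,8.6,0,0,0,0],
    [-1,1.6,8.5,0,0,0,0],
    [-1,3.2,8.0,0,0,0,0],
    [-1,4.7,7.2,0,0,0,0],
    [-1,6.0,6.2,0,0,0,0],
    [-1,7.1,4.9,0,0,0,0],
    [-1,8.0,3.4,0,0,0,0]
  ]
}}

```text
time: 13.75
tool_pos: [614.0, -142.3, 188.6]
tcp_rot: [-180.0, 0.1, 89.9]
ft_force: [-5.4, -2.4, 10.6]
finger_gap: 18.6
grip_force: 59.7
```

>>> {"op": "apply_moves", "data": {
  "steps": [
    [-1,8.4,1.7,0,0,0,0],
    [-1,8.6,0.1,0,0,0,0],
    [-1,8.5,-1.6,0,0,0,0],
    [-1,8.0,-3.2,0,0,0,0],
    [-1,7.2,-4.7,0,0,0,0],
    [-1,6.2,-6.0,0,0,0,0],
    [-1,4.9,-7.1,0,0,0,0],
    [-1,3.4,-8.0,0,0,0,0]
  ]
}}

```text
time: 14.55
tool_pos: [586.1, -86.6, 188.6]
tcp_rot: [179.8, 0.1, 90.0]
ft_force: [3.5, -2.0, 5.7]
finger_gap: 18.4
grip_force: 59.2
```

>>> {"op": "apply_moves", "data": {
  "steps": [
    [-1,1.7,-8.4,0,0,0,0],
    [-1,0.1,-8.6,0,0,0,0],
    [-1,-1.6,-8.5,0,0,0,0],
    [-1,-3.2,-8.0,0,0,0,0],
    [-1,-4.7,-7.2,0,0,0,0],
    [-1,-6.0,-6.2,0,0,0,0],
    [-1,-7.1,-4.9,0,0,0,0],
    [-1,-8.0,-3.4,0,0,0,0]
  ]
}}

```text
time: 15.35
tool_pos: [530.3, -114.6, 188.6]
tcp_rot: [179.9, -0.0, 90.0]
ft_force: [2.0, 3.9, 7.4]
finger_gap: 18.4
grip_force: 59.4
```

>>> {"op": "apply_moves", "data": {
  "steps": [
    [-1,-8.4,-1.7,0,0,0,0],
    [-1,-8.6,-0.1,0,0,0,0],
    [-1,-8.5,1.6,0,0,0,0],
    [-1,-8.0,3.2,0,0,0,0],
    [-1,-7.2,4.7,0,0,0,0],
    [-1,-6.2,6.0,0,0,0,0],
    [-1,-4.9,7.1,0,0,0,0],
    [-1,-3.4,8.0,0,0,0,0]
  ]
}}

```text
time: 16.15
tool_pos: [558.9, -170.4, 188.6]
tcp_rot: [-180.0, 0.0, 90.0]
ft_force: [-3.2, 4.8, 10.2]
finger_gap: 18.3
grip_force: 59.7
```

```bash
python3 plan.py 572.5 -128.2 559.3 -170.2 252.5 7.5 8 1;python3 plan.py 572.5 -128.2 602.3 -160.6 312.5 5 6 1
```

```text
[[-1.3, 5.6], [-0.7, 5.7], [0.2, 5.7], [0.8, 5.7], [1.7, 5.5], [2.3, 5.3], [3.0, 4.9], [3.6, 4.5]] phi 312.5 at [ 602.2 -160.6]
[[2.7, 2.6], [2.9, 2.5], [3.2, 2.2], [3.3, 1.9], [3.5, 1.7], [3.6, 1.3]] phi 342.5 at [ 614.5 -141.4]
```

>>> {"op": "apply_moves", "data": {
  "steps": [
    [-1,-1.3,5.6,0,0,0,0],
    [-1,-0.7,5.7,0,0,0,0],
    [-1,0.2,5.7,0,0,0,0],
    [-1,0.8,5.7,0,0,0,0],
    [-1,1.7,5.5,0,0,0,0],
    [-1,2.3,5.3,0,0,0,0],
    [-1,3.0,4.9,0,0,0,0],
    [-1,3.6,4.5,0,0,0,0]
  ]
}}

```text
time: 16.95
tool_pos: [601.6, -161.2, 188.6]
tcp_rot: [-180.0, 0.1, 90.0]
ft_force: [-6.0, -0.8, 10.4]
finger_gap: 18.5
grip_force: 59.7
```

>>> {"op": "apply_moves", "data": {
  "steps": [
    [-1,2.7,2.6,0,0,0,0],
    [-1,2.9,2.5,0,0,0,0],
    [-1,3.2,2.2,0,0,0,0],
    [-1,3.3,1.9,0,0,0,0],
    [-1,3.5,1.7,0,0,0,0],
    [-1,3.6,1.3,0,0,0,0],
    [-1,0,0,0,0,0,0],
    [-1,0,0,0,0,0,0]
  ]
}}

```text
time: 17.75
tool_pos: [614.0, -141.8, 188.6]
tcp_rot: [180.0, 0.1, 90.0]
ft_force: [-1.0, -0.7, 9.2]
finger_gap: 18.4
grip_force: 59.6
```

Run:
```python
from bench import r
import cv2,numpy as np
from h import *
d=r.snapshot("top");t=np.load("top.npz");cv2.imwrite("pics/end.png",cv2.resize(d["color"][120:280,180:440],None,fx=3,fy=3))
d=r.snapshot("wrist");cv2.imwrite("pics/endw.png",d["color"])
s=r.sense();print({k:np.round(s[k],2).tolist() for k in("time","tool_pos","qd","grip_force","ft_force")})
```

```text
{'time': 17.85, 'tool_pos': [614.04, -141.82, 188.61], 'qd': [0.07, 0.05, 0.02, 0.19, 0.06, 0.01], 'grip_force': 59.57, 'ft_force': [-2.25, 0.2, 8.13]}
```

View pics/endw.png

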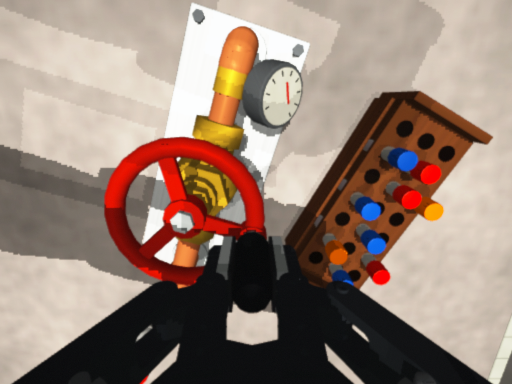

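View pics/end.png

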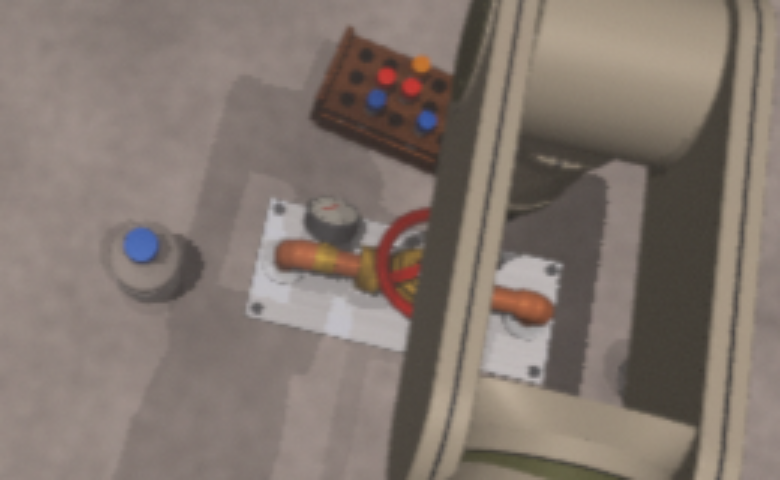

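The wrist view shows the handle at (250,265) held between the pads. The wheel hub is at (185,217) and the handle lies along the valve's +x, at right angles to the pipe. In the top view the rack and bottle have not moved. The TCP (614.0,-141.8) is back where it stood at the stop (614.1,-141.7), two turns later.

```bash
python3 -c "
from bench import r
print(r.hand_in())"
```

```text
the job is handed in; nothing more can be done
None
```

The valve was wound shut onto its stop (about 15 N of resistance), then backed off two full turns. I handed it in at 17.9 s with the gripper still holding the handle at about 60 N; the bottle and the visible part of the rack hadn't moved, the jar was out of view at the end, and no verdict came back.

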